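# Hold the box lid for fitting its stay

## Robot

A 7-joint arm with a two-finger parallel gripper is mounted at the origin on the work surface. World frame = base frame: x ahead of the robot, y to its left, z up, the work surface at z = 0. Lengths are in m, angles in rad, forces in N, time in s.
With the tool pointing down it reaches from about 0.4 to 0.875 m from the base axis. Payload 6.5 kg.
Tool frame: the origin (TCP) lies midway between the tips of the shut fingers; the grasp point (between the pads) lies 19 mm behind it; z points along the fingers, y is the direction in which the jaws open and shut (so a half turn about z gives the same grasp; the last joint's range is limited). The gripper opens to 85 mm and grips with 20 to 120 N. Pads are 22 mm wide; open, the fingers measure 114 mm over their backs; the gripper's body (76 mm by 85 mm) begins 54 mm behind the grasp point. The pads swing forward as they close: fully open they stand 13 mm farther back than shut.
Start: joints at [-1.244, 0.536, -0.004, 1.538, 0.003, 1.067, -0.071], TCP at [0.249, 0.6, 0.231] pointing down, gripper open.
Joint ranges: [-2.7, 2.7], [-0.37, 2.16], [-1.27, 1.26], [0.24, 2.4], [-1.31, 4.45], [0.19, 1.91], [-2.76, 2.76]. Speed limits (rad/s): [2.39, 2.39, 3.14, 3.14, 3.14, 3.14, 3.14].

## Interface

Orientations are given as a rotation vector (axis times angle).
In Python, from bench import monitor, read_camera, workorder, spot_in, spot_point gives the robot as it stands.
- The arm moves only by the tool carry_out, never from a script. Its argument "rows" is a list of rows, each a list of 7 numbers: the closure, from -1 (fully open) to 1 (shut), then the shift along the tool's x, y, z in cm, then the turn, a rotation vector about the tool's x, y, z in rad. A call has 1 to 20 rows; each row is the pose to reach, as a shift and turn from the pose measured when the call began, along the tool's axes at that moment; what a row does not reach only later rows make up. A row lasts 1/10 s, in which the tool goes at most 50 mm and 8.59 degrees, less where a joint would pass 70% of its speed; a pose out of reach is approached as far as the arm can. A call with a gripper value outside its range is refused whole. The fingers move at their own pace and stop on an object; "force" is the grip in N (left out, the last holds). Time passes only in rows, so rows that repeat a pose let the fingers close. It gives the time, the measured TCP pose, the force and the opening at its end, in the units of the state.
- monitor.state(): the state, without advancing time (a new reading comes with each control period).
- read_camera(name): name is "scene" or "top" or "wrist"; returns a dict with "pixels" (480x640x3 uint8, red, green, blue), "depth" (480x640 float32, m along the optical axis (not along the pixel's ray), 0 where there is no reading), "fx", "fy", "cx", "cy" (pixels), "D" ([k1, k2, p1, p2, k3] as OpenCV has them; the pictures are not rectified), "R" (3x3) and "t" (3): a world point X has camera coordinates R X + t. Camera axes: x right, y down, z forward; pixel columns grow to the right and rows downward; lengths in m; the calibration is good to about 2 mm. A picture is of the moment at which its call begins.
- workorder.finish_job(): hands the job in, once; it reports no verdict.
Trained networks look in the newest picture that a camera, given by its name, has taken for a name from the list of things; names that differ only in an ending like _2 or _b are one class to them, and where a whole thing is asked for, a point or a joint stands for the part that bears it (a point fixed in the world has none). Each returns a list of dicts, best first, with "conf" (0 to 1); they miss things now and then, are a little off and sometimes report something else, mostly with a low value. They report only what shows in the picture. A call takes as long as a camera call.
- spot_in(query, camera): "rect" ([left, top, right, bottom] in pixels, round what is visible of it).
- spot_point(query, camera): "xy" ([column, row] in pixels: a listed point, or the origin of a listed thing).
The state is a dict: "time_s": time; "qpos": joint angles; "dq": joint speeds; "tau": joint torques, N m; "ee_pos": TCP position; "tcp_rot": TCP orientation; "ft_force": force on the tool from outside, world axes, zero at the start; "ft_torque": the same for the moment, N m; "finger_gap": opening from 0.0 (shut) to 1.0 (fully open).
Only numpy, scipy, OpenCV 4.12 (cv2) and the standard library are available. Lean on these libraries where they do the work, as an engineer would, in place of code of your own. Each camera call takes 0.05 s, during which the arm holds its last target.

## Task

I am about to fit a lid stay to this wooden box. Slide the tall divider straight up out of its grooves and set it down in the large compartment of the parts tray; then take the lid, which leans wide open on its hinges, bring it forward to 60 degrees open (0 is shut, 90 is upright) and hold it steady there, since it would fall shut by itself. Finish while still holding the lid in the gripper; do not let it fall shut, and leave the low divider and everything else on the bench as they are.

Things in the scene. Friction and masses are not known exactly. Their poses are not given: they have to be found in the camera images.
- box: open-topped wooden box 190 (its x) x 280 (its y) mm, rim 108 mm above the bench, walls 10 mm, inner floor 11 mm above the bench, fixed on a thin rubber mat. Origin under its centre at bench height, z up. The lid is hinged along the rim of its +x long wall; that side lies to the robot's left. Two pairs of upright grooves, 10.5 mm wide, on the long inner walls at y = +50 and y = -50 mm hold one divider each, running along x.
- lid (a joint): opening angle of the lid in rad: 0 shut, 1.57 upright, 1.92 leaning back on the hinge's stop, where it comes to rest at the start. Lid: flat board 200 mm from hinge line to free edge, 280 mm wide, 10 mm thick, about 0.25 to 0.5 kg, free-moving hinge, falls shut from below upright. Its inner face lies on the hinge line. 60 degrees is 1.047.
- lid_edge (a point): middle of the lid's free edge, at mid thickness, 200 mm from the hinge line. Axes are the lid's own: -x from the hinge to the free edge, y along the hinge, z out of its outer face.
- hinge_line (a point): middle of the hinge line, on the box at x = +95 mm, 108 mm above the bench; axes as the box's. The lid turns about its y axis.
- tall_divider: the divider to take out: plain plywood panel 167 (its x) x 8 (its y) x 88 (its z) mm, about 60 to 110 g, standing loosely in one of the two groove pairs (either), top edge 9 mm below the box rim. Origin at the middle of its bottom edge, z up.
- low_divider: the divider that stays: the same 167 x 8 mm but only 42 mm tall, in the other groove pair. Origin at the middle of its bottom edge.
- tray: shallow wooden parts tray 150 (its x) x 300 (its y) mm, walls 35 mm high and 6 mm thick, fixed. Origin under its centre. A low wall at y = -88 mm parts off a small compartment with brass screws (-y end) from the large compartment.
- tray_bay (a point): centre of the floor of the tray's large compartment, 6 mm above the bench, axes as the tray's; the compartment is 138 mm along x and 229 mm along y inside, so the divider goes in lengthwise along the tray's y; it may stand, lean or lie there.
- lid_stay: flat brass lid stay, 110 x 22 x 9 mm, lying in one end compartment of the box. Leave it.
- bar_clamp: steel F-shaped bar clamp with a wooden handle, 370 x 120 x 32 mm, lying on the bench beyond the box. Leave it.
- glue_bottle: white round bottle, 60 mm across, 170 mm tall, standing beyond the tray. Leave it.
- try_square: try square lying flat, dark wooden stock 115 mm and steel blade 150 mm. Leave it.
- screwdriver: screwdriver with a wooden handle, lying on the bench. Leave it.
- mallet: wooden mallet lying on its side, 290 mm long, head 125 mm wide, 60 mm high. Leave it.
- strip_block: block glued up of light and dark strips, 100 x 56 x 45 mm. Leave it.
- chisel: bench chisel with a round light handle, 245 mm long, lying right of the tray. Leave it.

How it is judged:
On the way, in this order (a step that is already met when the one before it is completed fails the run):
1. the tall divider is drawn up clear of the box, in the gripper (height (world z) of tall_divider above 0.11 m and contact force between the fingers and tall_divider above 0.3 N), for 0.1 s.
2. it is lowered into the tray's large compartment while still held (x of tall_divider in the frame of tray_bay between -0.068 and 0.068 m and y of tall_divider in the frame of tray_bay between -0.06 and 0.06 m and z of tall_divider in the frame of tray_bay below 0.03 m and contact force between the fingers and tall_divider above 0.3 N), for 0.05 s.
3. it is let go, at rest in the compartment (x of tall_divider in the frame of tray_bay between -0.068 and 0.068 m and y of tall_divider in the frame of tray_bay between -0.06 and 0.06 m and z of tall_divider in the frame of tray_bay below 0.02 m and contact force between the fingers and tall_divider below 0.05 N and linear speed of tall_divider below 0.03 m/s), for 0.2 s.
At the end, for the whole second after the job is handed in: the lid stands still at 60 degrees open (within 5 degrees), carried by the gripper's fingers alone; the tall divider lies or stands at rest on the floor of the tray's large compartment, released; the low divider is still fully down in its grooves (all of step 3 and value of joint lid between 0.96 and 1.135 rad and velocity of joint lid between -0.1 and 0.1 rad/s and contact force between the fingers and lid above 0.3 N and contact force between lid and tall_divider below 0.05 N and contact force between lid and low_divider below 0.05 N and contact force between lid and lid_stay below 0.05 N and contact force between lid and bar_clamp below 0.05 N and contact force between lid and glue_bottle below 0.05 N and contact force between lid and try_square below 0.05 N and contact force between lid and screwdriver below 0.05 N and contact force between lid and mallet below 0.05 N and contact force between lid and strip_block below 0.05 N and contact force between lid and chisel below 0.05 N and z of low_divider in the frame of box below 0.016 m and angle between low_divider's own z axis and vertical below 0.1 rad and horizontal distance between low_divider and box below 0.06 m); the arm keeps its last pose, push and grip.
It fails at once if the lid drops nearly shut (below 30 degrees) (value of joint lid below 0.52 rad).
It fails at once if the low divider is pulled up (distance of low_divider from where it was at the start of the episode above 0.02 m).
It fails at once if another thing on the bench is pushed more than 30 mm (distance of any of lid_stay, bar_clamp, glue_bottle, try_square, screwdriver, mallet, strip_block, chisel from where it was at the start of the episode above 0.03 m).
It also fails if it takes over 54 s, if anything falls off the work surface, if the arm or the gripper's body presses on something with over 40 N, if the wrist force passes 120 N, or if a joint passes its speed limit or range.

## Working session

There is one attempt and no reset: what is moved stays moved. The work goes in short steps, Python scripts to look and compute and a tool call to move; the robot and the scene stay as the last step left them, time stands still between calls to the robot, and variables do not carry over. Pictures are saved under pics/ and viewed, and the job is handed in when it is done.

Besides the shell and the picture viewer there is one more tool, called by a JSON object that holds its "op" and its "data", one argument or row to a line. carry_out: Moves the arm, as the interface text tells. Its arguments: {"type":"object","properties":{"rows":{"type":"array","items":{"type":"array","items":{"type":"number"}}},"force":{"type":"number"}},"required":["rows"]}

```bash
ls; mkdir -p pics; cat > h.py <<'E'
import numpy as np, cv2
from bench import monitor, read_camera, workorder, spot_in, spot_point
def save(c,n):
    cv2.imwrite('pics/'+n+'.png', cv2.cvtColor(c['pixels'],cv2.COLOR_RGB2BGR))
def K(c): return np.array([[c['fx'],0,c['cx']],[0,c['fy'],c['cy']],[0,0,1.]])
def ray(c,uv):
    p=cv2.undistortPoints(np.array(uv,float).reshape(-1,1,2),K(c),np.array(c['D'],float)).reshape(-1,2)
    return np.c_[p,np.ones(len(p))]
def cloud(c):
    h,w=c['depth'].shape
    u,v=np.meshgrid(np.arange(w),np.arange(h))
    r=ray(c,np.stack([u,v],-1).reshape(-1,2).astype(float))
    P=(r*c['depth'].reshape(-1,1)-np.array(c['t']))@np.array(c['R'])
    P=P.reshape(h,w,3); P[c['depth']==0]=np.nan
    return P
def onplane(c,uv,z):
    R=np.array(c['R']);t=np.array(c['t']); d=ray(c,uv)@R; o=-R.T@t
    s=(z-o[2])/d[:,2]; return o+d*s[:,None]
def proj(c,X):
    rv,_=cv2.Rodrigues(np.array(c['R'])); 
    return cv2.projectPoints(np.array(X,float).reshape(-1,1,3),rv,np.array(c['t'],float),K(c),np.array(c['D'],float))[0].reshape(-1,2)
E
python3 - <<'E'
from h import *
np.set_printoptions(precision=3,suppress=True)
print(monitor.state())
for n in ['scene','top','wrist']:
    c=read_camera(n); save(c,n+'0'); np.save(n+'0.npy',c,allow_pickle=True)
    print(n, -np.array(c['R']).T@np.array(c['t']))
    for q in ['box','lid','tall_divider','low_divider','tray']:
        print(q,spot_in(q,n)[:2])
    for q in ['box','lid_edge','hinge_line','tall_divider','low_divider','tray_bay']:
        print(q,spot_point(q,n)[:2])
E
```

```text
pics
{'time_s': 0.0, 'qpos': array([-1.244,  0.537, -0.004,  1.539,  0.003,  1.067, -0.071]), 'dq': array([-0.001, -0.001, -0.002, -0.001, -0.   ,  0.002, -0.001]), 'tau': array([  0.   , -58.34 ,   1.049, -25.91 ,   0.012,   0.009,  -0.   ]), 'ee_pos': array([0.249, 0.6  , 0.23 ]), 'tcp_rot': array([-0.613, -3.081,  0.003]), 'ft_force': array([0.117, 0.147, 0.213]), 'ft_torque': array([-0.029, -0.037, -0.026]), 'finger_gap': 1.001109106697254}
scene [1.158 0.773 1.493]
box [{'rect': [295.9, 241.7, 436.9, 351.1], 'conf': 0.98}, {'rect': [179.6, 167.5, 244.7, 229.0], 'conf': 0.73}]
lid [{'rect': [328.3, 264.4, 436.2, 331.7], 'conf': 0.66}]
tall_divider [{'rect': [347.3, 258.5, 382.6, 301.6], 'conf': 0.57}]
low_divider [{'rect': [321.1, 278.5, 349.6, 318.6], 'conf': 0.6}]
tray [{'rect': [255.2, 167.0, 324.5, 246.6], 'conf': 0.69}]
box [{'xy': [348.5, 301.6], 'conf': 0.84}, {'xy': [336.1, 305.9], 'conf': 0.47}]
lid_edge [{'xy': [391.9, 291.0], 'conf': 0.72}]
hinge_line [{'xy': [372.3, 307.3], 'conf': 0.74}]
tall_divider [{'xy': [364.5, 289.9], 'conf': 0.74}]
low_divider [{'xy': [333.8, 
[... 157 characters left out ...]
170.6, 293.7, 280.3], 'conf': 0.56}]
lid [{'rect': [178.7, 166.1, 226.2, 273.6], 'conf': 0.67}]
tall_divider [{'rect': [231.0, 246.7, 283.2, 251.2], 'conf': 0.62}]
low_divider [{'rect': [232.9, 210.5, 284.7, 215.8], 'conf': 0.7}]
tray [{'rect': [340.5, 212.9, 447.0, 282.1], 'conf': 0.85}]
box [{'xy': [263.2, 236.7], 'conf': 0.74}]
lid_edge [{'xy': [182.1, 221.9], 'conf': 0.97}]
hinge_line [{'xy': [224.0, 230.8], 'conf': 0.58}]
tall_divider [{'xy': [262.6, 252.2], 'conf': 0.62}]
low_divider [{'xy': [259.3, 214.2], 'conf': 0.69}]
tray_bay []
wrist [0.172 0.632 0.373]
box []
lid []
tall_divider []
low_divider []
tray []
box []
lid_edge []
hinge_line []
tall_divider []
low_divider []
tray_bay []
```

View pics/scene0.png

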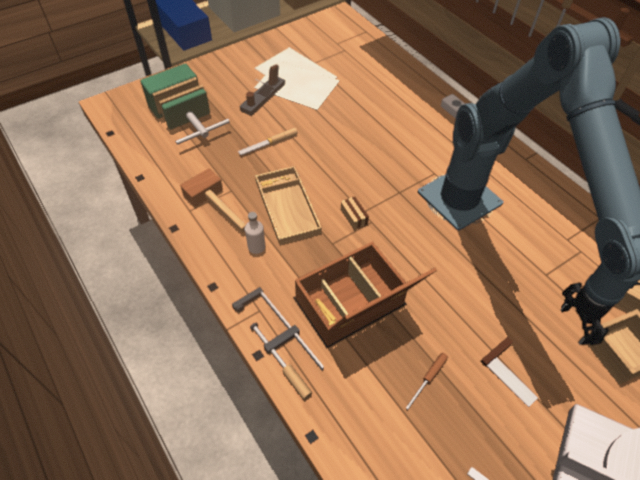

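View pics/top0.png

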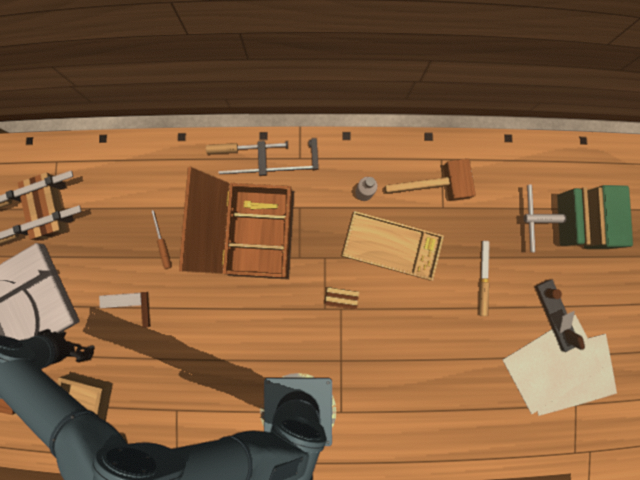

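```bash
python3 - <<'E'
from h import *
np.set_printoptions(precision=4,suppress=True)
c=np.load('top0.npy',allow_pickle=True).item(); P=cloud(c)
im=cv2.resize(cv2.cvtColor(c['pixels'],cv2.COLOR_RGB2BGR)[155:295,170:460],None,fx=2.75,fy=2.75,interpolation=cv2.INTER_CUBIC)
cv2.imwrite('pics/topcrop.png',im)
# rim points
reg=P[165:290,165:310].reshape(-1,3)
for lo,hi in [(.1,.115),(.09,.104),(.05,.06)]:
    m=(reg[:,2]>lo)&(reg[:,2]<hi); print(lo,m.sum(),reg[m].min(0),reg[m].max(0))
D=P[...,2]
print('col 258 rows', [(r,round(float(D[r,258]),3)) for r in range(180,282)])
print('col 240..300 row 230', [(k,round(float(D[230,k]),3)) for k in range(176,300,2)])
for q,z in [((262.6,248.5),.099),((259,213),.053),((228.8,230.8),.108)]:
    print(q,onplane(c,[q],z))
E
```

```text
0.1 1192 [0.4304 0.0206 0.1   ] [0.7201 0.2276 0.115 ]
0.09 362 [0.4304 0.0208 0.09  ] [0.7166 0.2186 0.104 ]
0.05 219 [0.4549 0.0229 0.05  ] [0.7108 0.214  0.0599]
col 258 rows [(180, 0.0), (181, 0.004), (182, 0.003), (183, 0.001), (184, 0.11), (185, 0.11), (186, 0.11), (187, 0.107), (188, 0.088), (189, 0.078), (190, 0.06), (191, 0.043), (192, 0.023), (193, 0.007), (194, 0.015), (195, 0.012), (196, 0.006), (197, 0.01), (198, 0.01), (199, 0.011), (200, 0.009), (201, 0.015), (202, 0.01), (203, 0.017), (204, 0.013), (205, 0.02), (206, 0.014), (207, 0.018), (208, 0.014), (209, 0.01), (210, 0.01), (211, 0.006), (212, 0.012), (213, 0.013), (214, 0.055), (215, 0.057), (216, 0.058), (217, 0.039), (218, 0.015), (219, 0.008), (220, 0.012), (221, 0.015), (222, 0.013), (223, 0.011), (224, 0.007), (225, 0.018), (226, 0.006), (227, 0.012), (228, 0.011), (229, 0.011), (230, 0.011), (231, 0.008), (232, 0.01), (233, 0.014), (234, 0.013), (235, 0.014), (236, 0.013), (237, 0.018), (238, 0.01), (239, 0.016), (240, 0.015), (241, 0.012), (242, 0.013), (243, 0.019), (244, 0.012), (245, 0.097), (246, 0.101
[... 789 characters left out ...]
 (216, 0.155), (218, 0.146), (220, 0.134), (222, 0.129), (224, 0.112), (226, 0.109), (228, 0.109), (230, 0.09), (232, 0.056), (234, 0.034), (236, 0.01), (238, 0.012), (240, 0.014), (242, 0.014), (244, 0.015), (246, nan), (248, 0.014), (250, 0.008), (252, 0.011), (254, 0.008), (256, 0.017), (258, 0.011), (260, 0.017), (262, 0.016), (264, 0.01), (266, 0.018), (268, 0.011), (270, 0.009), (272, 0.01), (274, 0.009), (276, 0.014), (278, 0.011), (280, 0.014), (282, 0.012), (284, 0.11), (286, 0.112), (288, 0.075), (290, 0.003), (292, -0.001), (294, -0.003), (296, -0.002), (298, 0.005)]
(262.6, 248.5) [[0.5169 0.1034 0.099 ]]
(259, 213) [[0.6329 0.1217 0.053 ]]
(228.8, 230.8) [[0.5701 0.2063 0.108 ]]
```

View pics/topcrop.png

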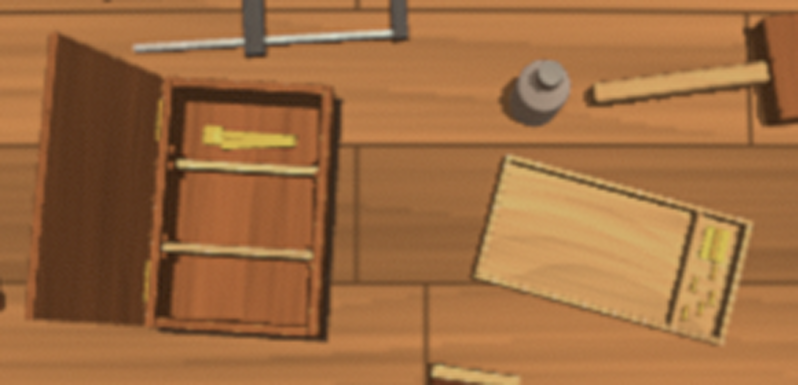

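```bash
python3 - <<'E'
from h import *
np.set_printoptions(precision=4,suppress=True)
from scipy.optimize import minimize
c=np.load('top0.npy',allow_pickle=True).item(); P=cloud(c)
# rim outer: use filled image silhouettes: project model corners & optimise edges? simple: rim mask pts
reg=P[165:290,224:310].reshape(-1,3)
m=(reg[:,2]>.102)&(reg[:,2]<.118)&(reg[:,1]<.226); r=reg[m][:,:2].astype(np.float32)
def cost(p):
    th=p[2];R=np.array([[np.cos(th),-np.sin(th)],[np.sin(th),np.cos(th)]])
    q=np.abs((r-p[:2])@R)
    # distance to rim centreline rectangle (90 x 135)
    d=q-np.array([.09,.135])
    s=np.where((d>0).all(1),np.hypot(d[:,0],d[:,1]),np.abs(d.max(1)))
    return np.minimum(np.maximum(s-.004,0),.01).sum()
best=min((minimize(cost,[.575,.12,np.pi/2+a],method='Nelder-Mead',options=dict(xatol=1e-5,fatol=1e-7,initial_simplex=[[.575,.12,np.pi/2+a],[.585,.12,np.pi/2+a],[.575,.13,np.pi/2+a],[.575,.12,np.pi/2+a+.05]])) for a in [-.1,-.05,0,.05]),key=lambda o:o.fun)
print(len(r),best.x,best.fun)
b=best.x
def W(X): 
    X=np.atleast_2d(X);th=b[2];R=np.array([[np.cos(th),-np.sin(th),0],[np.sin(th),np.cos(th),0],[0,0,1]]);return X@R.T+[b[0],b[1],0]
# tall divider pts
for z,lo,hi in [('tall',.088,.106),('low',.045,.062)]:
    q=P[195:265,236:282].reshape(-1,3); mm=(q[:,2]>lo)&(q[:,2]<hi); q=q[mm]
    th=b[2];R=np.array([[np.cos(th),-np.sin(th)],[np.sin(th),np.cos(th)]])
    l=(q[:,:2]-b[:2])@R; print(z,len(l),np.median(l,0),np.percentile(l,[5,95],axis=0), np.polyfit(l[:,0],l[:,1],1))
# tray: wall tops
q=P[205:290,335:455].reshape(-1,3); mm=(q[:,2]>.029)&(q[:,2]<.042)
rect=cv2.minAreaRect(q[mm][:,:2].astype(np.float32)); print('tray',mm.sum(),rect)
im=c['pixels'].copy()
pts=W([[s*.095,u*.14,.108] for s,u in [(1,1),(1,-1),(-1,-1),(-1,1)]]+[[s*.0835,.05,.099] for s in (1,-1)])
uv=proj(c,pts); print(pts); print(uv)
box=cv2.boxPoints(rect); tv=proj(c,np.c_[box,np.full(4,.035)])
big=cv2.resize(im[155:295,170:460],None,fx=2.75,fy=2.75,interpolation=cv2.INTER_CUBIC)
f=lambda a:((a-[170,155]+.5)*2.75).astype(np.int32)
cv2.polylines(big,[f(uv[:4])],True,(0,255,0),1);cv2.polylines(big,[f(uv[4:])],True,(0,0,255),1);cv2.polylines(big,[f(tv)],True,(0,255,0),1)
cv2.imwrite('pics/fit.png',big[...,::-1])
E
```

```text
1122 [0.5751 0.1224 1.5193] 0.7266894083788793
tall 131 [-0.0076  0.0502] [[-0.072   0.0463]
 [ 0.0544  0.0539]] [-0.0035  0.0502]
low 144 [ 0.0043 -0.0493] [[-0.0623 -0.0541]
 [ 0.0683  0.0538]] [-0.0459 -0.0383]
tray 637 ((0.48184093832969666, -0.2929005026817322), (0.3016115725040436, 0.2543847858905792), 74.85931396484375)
[[0.4402 0.2245 0.108 ]
 [0.7198 0.2101 0.108 ]
 [0.71   0.0204 0.108 ]
 [0.4304 0.0348 0.108 ]
 [0.5295 0.2084 0.099 ]
 [0.5209 0.0416 0.099 ]]
[[222.0996 273.542 ]
 [228.6329 182.5491]
 [290.0355 185.5057]
 [284.692  276.9999]
 [228.4514 244.3317]
 [282.8284 247.2091]]
```

View pics/fit.png

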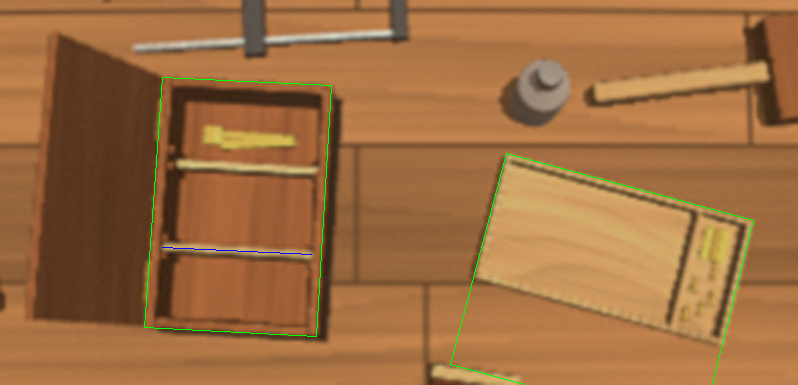

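```bash
cat >> h.py <<'E'
from scipy.spatial.transform import Rotation as Ro
B=np.array([.5751,.1224]); BTH=1.5193
def Rz(th): return Ro.from_rotvec([0,0,th]).as_matrix()
def box(X): return np.asarray(X,float)@Rz(BTH).T+[B[0],B[1],0]
def boxd(v): return Rz(BTH)@np.asarray(v,float)
def toolR(z,y):
    z=np.array(z,float)/np.linalg.norm(z); y=np.array(y,float); y=y-z*(y@z); y/=np.linalg.norm(y)
    return np.c_[np.cross(y,z),y,z]
def goto(p,R,s=None):
    s=s or monitor.state(); R0=Ro.from_rotvec(s['tcp_rot']).as_matrix()
    d=R0.T@(np.array(p)-s['ee_pos'])*100; w=Ro.from_matrix(R0.T@R).as_rotvec()
    return np.r_[d,w]
E
python3 - <<'E'
from h import *
np.set_printoptions(precision=4,suppress=True)
c=np.load('top0.npy',allow_pickle=True).item(); P=cloud(c)
q=P[205:285,335:455].copy(); 
q=q.reshape(-1,3); mm=(q[:,2]>.029)&(q[:,2]<.042)
uvs=proj(c,q[mm]); k=~((uvs[:,1]>280)|((uvs[:,0]<365)&(uvs[:,1]>275)))
r=q[mm][k][:,:2]
# drop below lower edge line
rect=cv2.minAreaRect(r.astype(np.float32)); print('tray',rect)
s=monitor.state(); print(Ro.from_rotvec(s['tcp_rot']).as_matrix())
R1=toolR([0,0,-1],boxd([0,1,0])); R2=toolR([0,0,-1],boxd([0,-1,0]))
for R in (R1,R2): print(goto(box([0,.05,.20]),R))
E
```

```text
tray ((0.5318929553031921, -0.30631935596466064), (0.30117130279541016, 0.15192502737045288), 74.52842712402344)
[[-0.9239  0.3827  0.    ]
 [ 0.3827  0.9239  0.    ]
 [-0.      0.     -1.    ]]
[-43.7319 -33.3564   3.1302   0.       0.0001  -1.912 ]
[-43.7319 -33.3564   3.1302   0.0001  -0.       1.2296]
```

```bash
python3 - <<'E'
from h import *
np.set_printoptions(precision=3,suppress=True)
R2=toolR([0,0,-1],boxd([0,-1,0]))
print(goto(box([-.025,.05,.33]),R2))
E
```

```text
[-44.569 -35.712  -9.87    0.     -0.      1.23 ]
```

{"op": "carry_out", "data": {
  "rows": [
    [-1,0,0,-5,0,0,0],
    [-1,0,0,-10,0,0,0],
    [-1,0,0,-15,0,0,0],
    [-1,-3,-2.4,-17,0,0,0.1],
    [-1,-7,-5.6,-17,0,0,0.22],
    [-1,-11,-8.8,-17,0,0,0.34],
    [-1,-15,-12,-17,0,0,0.46],
    [-1,-19,-15.2,-17,0,0,0.58],
    [-1,-23,-18.4,-17,0,0,0.7],
    [-1,-27,-21.6,-17,0,0,0.82],
    [-1,-31,-24.8,-17,0,0,0.94],
    [-1,-35,-28,-17,0,0,1.06],
    [-1,-39,-31.2,-15,0,0,1.16],
    [-1,-42,-34,-12,0,0,1.23],
    [-1,-44.6,-35.7,-9.9,0,0,1.23],
    [-1,-44.6,-35.7,-9.9,0,0,1.23],
    [-1,-44.6,-35.7,-9.9,0,0,1.23],
    [-1,-44.6,-35.7,-9.9,0,0,1.23],
    [-1,-44.6,-35.7,-9.9,0,0,1.23],
    [-1,-44.6,-35.7,-9.9,0,0,1.23]
  ]
}}

```text
time_s: 3.8
ee_pos: [0.5242, 0.1013, 0.331]
tcp_rot: [2.276, 2.165, 0.002]
ft_force: [1.1, 0.5, 0.2]
finger_gap: 0.999
```

```bash
python3 - <<'E'
from h import *
np.set_printoptions(precision=3,suppress=True)
R2=toolR([0,0,-1],boxd([0,-1,0]))
s=monitor.state(); print(s)
print(goto(box([-.025,.05,.33]),R2))
c=read_camera('wrist'); save(c,'w1'); np.save('w1.npy',c,allow_pickle=True)
im=c['pixels'].copy()
pts=box([[s*.095,u*.14,.108] for s,u in [(1,1),(1,-1),(-1,-1),(-1,1)]]+[[s*.0835,y,.099] for s,y in [(1,.046),(-1,.046),(-1,.054),(1,.054)]])
uv=proj(c,pts);print(uv)
cv2.polylines(im,[uv[:4].astype(np.int32)],True,(0,255,0),1);cv2.polylines(im,[uv[4:].astype(np.int32)],True,(0,0,255),1)
cv2.imwrite('pics/w1f.png',im[...,::-1])
E
```

```text
{'time_s': 3.8, 'qpos': array([-0.662,  0.25 ,  0.472,  1.748, -0.123,  1.171, -0.205]), 'dq': array([ 0.005,  0.002,  0.005,  0.004,  0.001, -0.002,  0.002]), 'tau': array([  0.074, -38.521,   3.765, -27.096,   0.01 ,  -0.002,  -0.004]), 'ee_pos': array([0.524, 0.101, 0.331]), 'tcp_rot': array([2.276, 2.165, 0.002]), 'ft_force': array([1.127, 0.549, 0.179]), 'ft_torque': array([-0.025,  0.004, -0.004]), 'finger_gap': 0.9989012099395023}
[-0.128 -0.023  0.096  0.001 -0.001  0.002]
[[204.548  42.745]
 [559.202  42.888]
 [521.266 265.181]
 [222.174 264.871]
 [323.329  59.68 ]
 [322.506 250.048]
 [314.076 250.04 ]
 [313.577  59.662]]
```

View pics/w1f.png

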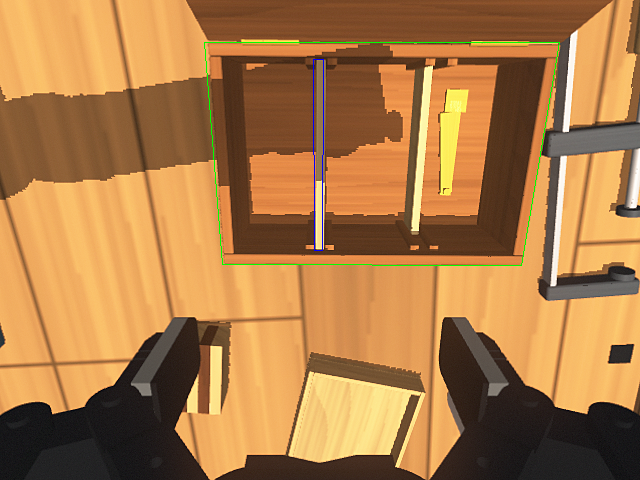

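{"op": "carry_out", "data": {
  "rows": [
    [-1,-0.1,0,5,0,0,0],
    [-1,-0.1,0,10,0,0,0],
    [-1,-0.1,0,15,0,0,0],
    [-1,-0.1,0,19,0,0,0],
    [-1,-0.1,0,22,0,0,0],
    [-1,-0.1,0,24,0,0,0],
    [-1,-0.1,0,25.5,0,0,0],
    [-1,-0.1,0,26.5,0,0,0],
    [-1,-0.1,0,26.5,0,0,0],
    [-1,-0.1,0,26.5,0,0,0],
    [1,-0.1,0,26.5,0,0,0],
    [1,-0.1,0,26.5,0,0,0],
    [1,-0.1,0,26.5,0,0,0],
    [1,-0.1,0,26.5,0,0,0],
    [1,-0.1,0,26.5,0,0,0],
    [1,-0.1,0,26.5,0,0,0],
    [1,-0.1,0,26.5,0,0,0],
    [1,-0.1,0,26.5,0,0,0]
  ],
  "force": 40
}}

```text
time_s: 5.65
ee_pos: [0.5246, 0.1002, 0.066]
tcp_rot: [2.276, 2.165, 0.002]
ft_force: [-0.3, -0.6, 2.6]
finger_gap: 0.084
```

```bash
python3 - <<'E'
from h import *
np.set_printoptions(precision=3,suppress=True)
s=monitor.state(); print(s)
c=read_camera('wrist'); save(c,'w2')
E
```

```text
{'time_s': 5.65, 'qpos': array([-0.532,  0.61 ,  0.337,  1.969, -0.336,  0.615, -0.025]), 'dq': array([ 0.001,  0.001, -0.   , -0.   , -0.001, -0.001, -0.   ]), 'tau': array([ -0.025, -49.023,   6.114, -15.589,   0.003,  -0.024,   0.004]), 'ee_pos': array([0.525, 0.1  , 0.066]), 'tcp_rot': array([2.276, 2.165, 0.002]), 'ft_force': array([-0.282, -0.561,  2.593]), 'ft_torque': array([ 0.006,  0.088, -0.031]), 'finger_gap': 0.0837244145940482}
```

View pics/w2.png

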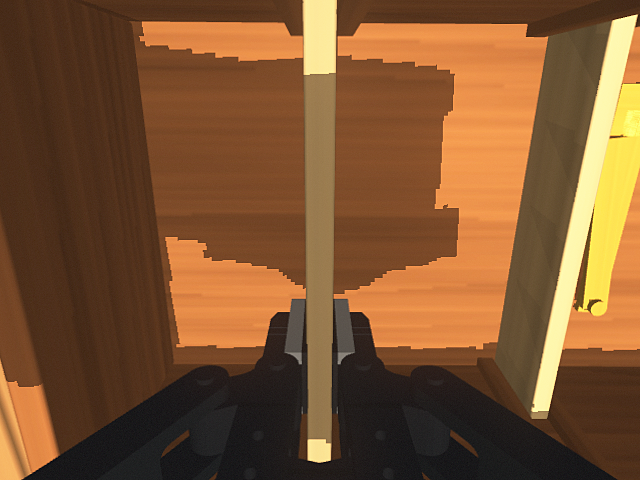

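The wrist view shows the panel (column ~320) firmly between both pads, with the low divider untouched at columns 500–630. Next I lift it straight up.

{"op": "carry_out", "data": {
  "rows": [
    [1,0,0,-1,0,0,0],
    [1,0,0,-2.5,0,0,0],
    [1,0,0,-4.5,0,0,0],
    [1,0,0,-6.5,0,0,0],
    [1,0,0,-8.5,0,0,0],
    [1,0,0,-10.5,0,0,0],
    [1,0,0,-13,0,0,0],
    [1,0,0,-16,0,0,0],
    [1,0,0,-17,0,0,0],
    [1,0,0,-17,0,0,0],
    [1,0,0,-17,0,0,0],
    [1,0,0,-17,0,0,0]
  ]
}}

```text
time_s: 6.9
ee_pos: [0.5233, 0.0999, 0.2347]
tcp_rot: [-2.276, -2.164, 0.002]
ft_force: [-0.2, -0.5, -0.3]
finger_gap: 0.09
```

```bash
python3 - <<'E'
from h import *
np.set_printoptions(precision=3,suppress=True)
s=monitor.state(); print(s)
for n in ['wrist','scene']:
  c=read_camera(n); save(c,n+'3'); np.save(n+'3.npy',c,allow_pickle=True)
a=-.270
ty=np.array([-np.sin(a),np.cos(a),0]); tx=np.array([np.cos(a),np.sin(a),0])
bay=np.array([.5319,-.3063,0])+.0295*ty
R=toolR([0,0,-1],tx)
# grasp is at box x=-.025 => divider centre is +.025 along tool x
print(R[:,0],ty,bay)
for x in (0,.03):
  p=bay+tx*x-R[:,0]*.025
  for z in (.235,.062): print(x,z,p,goto(p+[0,0,z],R))
E
```

```text
{'time_s': 6.9, 'qpos': array([-0.637,  0.354,  0.457,  1.866, -0.188,  0.965, -0.147]), 'dq': array([ 0.001,  0.007, -0.001, -0.003,  0.002,  0.001, -0.   ]), 'tau': array([ -0.012, -43.09 ,   5.174, -24.536,  -0.01 ,  -0.01 ,   0.001]), 'ee_pos': array([0.523, 0.1  , 0.235]), 'tcp_rot': array([-2.276, -2.164,  0.002]), 'ft_force': array([-0.176, -0.54 , -0.335]), 'ft_torque': array([-0.007, -0.009,  0.087]), 'finger_gap': 0.08987634035480854}
[0.267 0.964 0.   ] [0.267 0.964 0.   ] [ 0.54  -0.278  0.   ]
0 0.235 [ 0.533 -0.302  0.   ] [-40.089   2.967  -0.014  -0.001   0.      0.22 ]
0 0.062 [ 0.533 -0.302  0.   ] [-40.087   2.982  17.286  -0.001   0.      0.22 ]
0.03 0.235 [ 0.562 -0.31   0.   ] [-40.744   5.895  -0.017  -0.001   0.      0.22 ]
0.03 0.062 [ 0.562 -0.31   0.   ] [-40.741   5.91   17.283  -0.001   0.      0.22 ]
```

View pics/wrist3.png

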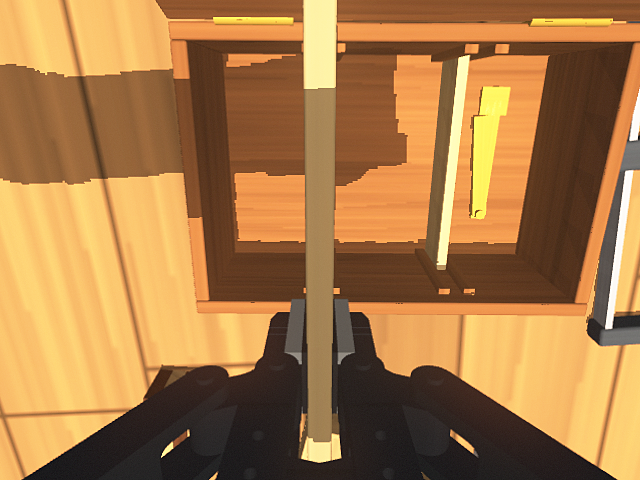

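View pics/scene3.png

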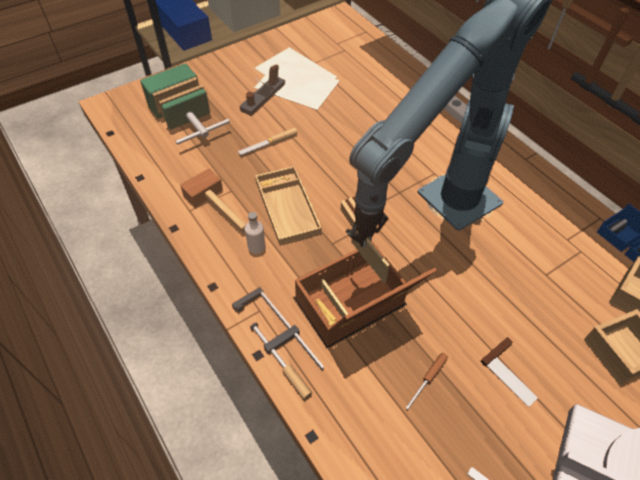

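{"op": "carry_out", "data": {
  "rows": [
    [1,-2,0,0,0,0,0.0],
    [1,-5,0,0,0,0,0.03],
    [1,-9,0,0,0,0,0.06],
    [1,-13,0,0,0,0,0.09],
    [1,-17,0,0,0,0,0.12],
    [1,-21,0,0,0,0,0.15],
    [1,-25,0,0,0,0,0.18],
    [1,-29,0,0,0,0,0.21],
    [1,-33,0,0,0,0,0.22],
    [1,-36.5,0,0,0,0,0.22],
    [1,-39.4,0,0,0,0,0.22],
    [1,-39.4,0,0,0,0,0.22],
    [1,-39.4,0,0,0,0,0.22],
    [1,-39.4,0,0,0,0,0.22],
    [1,-39.4,0,3,0,0,0.22],
    [1,-39.4,0,6,0,0,0.22],
    [1,-39.4,0,9,0,0,0.22],
    [1,-39.4,0,10,0,0,0.22],
    [1,-39.4,0,10,0,0,0.22],
    [1,-39.4,0,10,0,0,0.22]
  ]
}}

```text
time_s: 9.0
ee_pos: [0.5046, -0.2937, 0.136]
tcp_rot: [2.499, 1.902, -0.0]
ft_force: [-0.3, -0.3, -1.2]
finger_gap: 0.086
```

```bash
python3 - <<'E'
from h import *
np.set_printoptions(precision=3,suppress=True)
s=monitor.state(); print(s)
c=read_camera('wrist'); save(c,'w4'); np.save('w4.npy',c,allow_pickle=True)
c2=read_camera('scene'); save(c2,'s4')
a=-.270
ty=np.array([-np.sin(a),np.cos(a),0]); tx=np.array([np.cos(a),np.sin(a),0])
C=np.array([.5319,-.3063,0]); bay=C+.0295*ty
R=toolR([0,0,-1],tx); p=bay-tx*.03-R[:,0]*.025
print(goto(p+[0,0,.061],R))
im=c['pixels'].copy()
q=np.array([C+tx*x+ty*y+[0,0,.035] for x,y in [(.075,.15),(.075,-.15),(-.075,-.15),(-.075,.15)]])
cv2.polylines(im,[proj(c,q).astype(np.int32)],True,(0,255,0),1); cv2.imwrite('pics/w4f.png',im[...,::-1])
E
```

```text
{'time_s': 9.0, 'qpos': array([ 0.063,  0.597,  0.532,  1.818, -0.395,  0.833,  0.519]), 'dq': array([ 0.002, -0.015,  0.009, -0.013, -0.002, -0.001,  0.002]), 'tau': array([ -0.181, -50.207,   8.896, -19.798,  -0.025,   0.06 ,   0.006]), 'ee_pos': array([ 0.505, -0.294,  0.136]), 'tcp_rot': array([ 2.499,  1.902, -0.   ]), 'ft_force': array([-0.31 , -0.315, -1.213]), 'ft_torque': array([-0.049,  0.008,  0.009]), 'finger_gap': 0.08602913367242222}
[-0.002 -0.074  7.547  0.002  0.001  0.   ]
```

View pics/w4f.png

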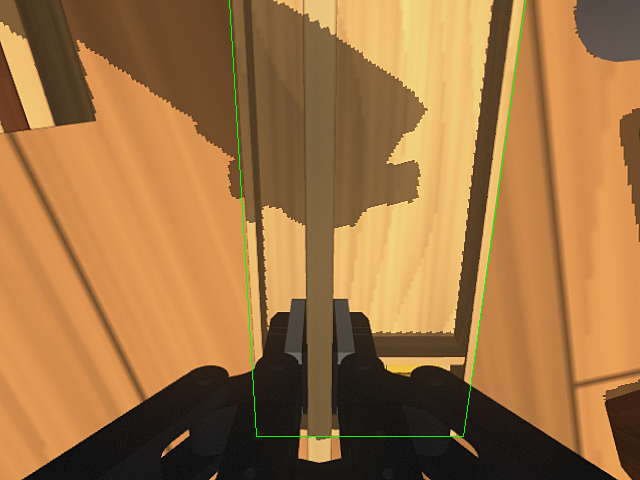

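View pics/s4.png

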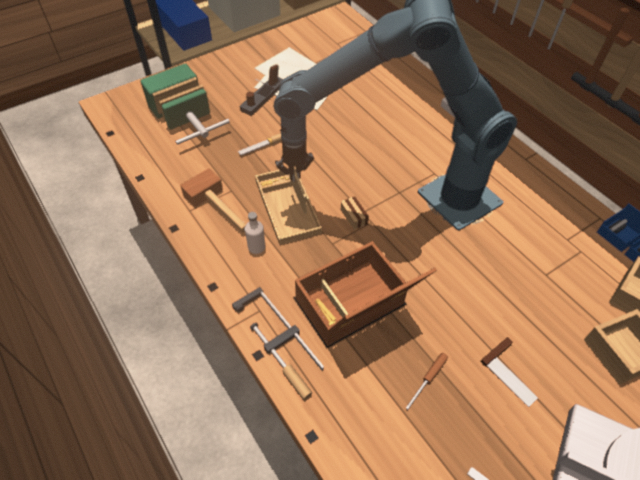

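The divider is aligned with the tray and clear of the walls; the tray outline falls on the fitted line. Next I lower it.

{"op": "carry_out", "data": {
  "rows": [
    [1,0,0,2.5,0,0,0],
    [1,0,0,4.5,0,0,0],
    [1,0,0,6,0,0,0],
    [1,0,0,6.8,0,0,0],
    [1,0,0,7.2,0,0,0],
    [1,0,0,7.5,0,0,0],
    [1,0,0,7.5,0,0,0],
    [1,0,0,7.5,0,0,0],
    [1,0,0,7.5,0,0,0]
  ]
}}

```text
time_s: 10.0
ee_pos: [0.5052, -0.2943, 0.062]
tcp_rot: [2.498, 1.901, 0.002]
ft_force: [-0.5, 0.4, -0.4]
finger_gap: 0.091
```

{"op": "carry_out", "data": {
  "rows": [
    [1,0,0,0.1,0,0,0],
    [1,0,0,0.1,0,0,0],
    [1,0,0,0.2,0,0,0],
    [1,0,0,0.2,0,0,0]
  ]
}}

```text
time_s: 10.4
ee_pos: [0.5056, -0.2946, 0.061]
tcp_rot: [2.498, 1.9, 0.003]
ft_force: [-1.7, 1.5, 9.0]
finger_gap: 0.082
```

Contact (9 N upward). Release and withdraw upward.

{"op": "carry_out", "data": {
  "rows": [
    [0.6,0,0,0,0,0,0],
    [0.3,0,0,0,0,0,0],
    [0,0,0,0,0,0,0],
    [0,0,0,0,0,0,0],
    [-1,0,0,0,0,0,0],
    [-1,0,0,0,0,0,0],
    [-1,0,0,0,0,0,0],
    [-1,0,0,-2,0,0,0],
    [-1,0,0,-6,0,0,0],
    [-1,0,0,-11,0,0,0],
    [-1,0,0,-16,0,0,0],
    [-1,0,0,-21,0,0,0],
    [-1,0,0,-24,0,0,0],
    [-1,0,0,-24,0,0,0],
    [-1,0,0,-24,0,0,0]
  ]
}}

```text
time_s: 11.9
ee_pos: [0.505, -0.2942, 0.3013]
tcp_rot: [2.497, 1.9, 0.004]
ft_force: [0.3, 0.2, -0.9]
finger_gap: 0.998
```

```bash
python3 - <<'E'
from h import *
np.set_printoptions(precision=3,suppress=True)
s=monitor.state(); print(s)
c=read_camera('wrist'); save(c,'w5'); 
c2=read_camera('scene'); save(c2,'s5'); cv2.imwrite('pics/s5c.png',cv2.resize(c2['pixels'][130:380,220:460,::-1],None,fx=2.4,fy=2.4))
def lid(th,r,off=.005,y=0):  # point on lid mid-thickness, box frame
    t=np.array([-np.cos(th),0,np.sin(th)]); n=np.array([np.sin(th),0,np.cos(th)])
    return np.array([.095,y,.108])+r*t+off*n, -t, n
th=1.92
for y in (0,.06):
  p,a,n=lid(th,.2,y=y)
  for sg in (1,-1):
    R=toolR(boxd(a),boxd(sg*n))
    for back in (.10,.0): print(y,sg,back,box(p-a*back),goto(box(p-a*back),R))
E
```

```text
{'time_s': 11.9, 'qpos': array([-0.024,  0.402,  0.639,  1.671, -0.26 ,  1.15 ,  0.413]), 'dq': array([ 0.006,  0.032, -0.014,  0.032,  0.   , -0.003, -0.001]), 'tau': array([  0.185, -46.345,   8.186, -27.521,   0.06 ,  -0.013,  -0.019]), 'ee_pos': array([ 0.505, -0.294,  0.301]), 'tcp_rot': array([2.497, 1.9  , 0.004]), 'ft_force': array([ 0.326,  0.218, -0.934]), 'ft_torque': array([0.035, 0.028, 0.007]), 'finger_gap': 0.9983910904262017}
0 1 0.1 [0.586 0.324 0.388] [61.741 -8.633 -8.863  0.251 -0.311 -1.769]
0 1 0.0 [0.584 0.29  0.294] [58.401 -7.903  0.534  0.251 -0.311 -1.769]
0 -1 0.1 [0.586 0.324 0.388] [61.741 -8.633 -8.863 -0.293 -0.237  1.338]
0 -1 0.0 [0.584 0.29  0.294] [58.401 -7.903  0.534 -0.293 -0.237  1.338]
0.06 1 0.1 [0.526 0.328 0.388] [ 60.441 -14.491  -8.87    0.251  -0.311  -1.769]
0.06 1 0.0 [0.524 0.293 0.294] [ 57.101 -13.76    0.528   0.251  -0.311  -1.769]
0.06 -1 0.1 [0.526 0.328 0.388] [ 60.441 -14.491  -8.87   -0.293  -0.237   1.338]
0.06 -1 0.0 [0.524 0.293 0.294] [ 57.101 -13.76    0.528  -0.293  -0.237   1.338]
```

View pics/w5.png

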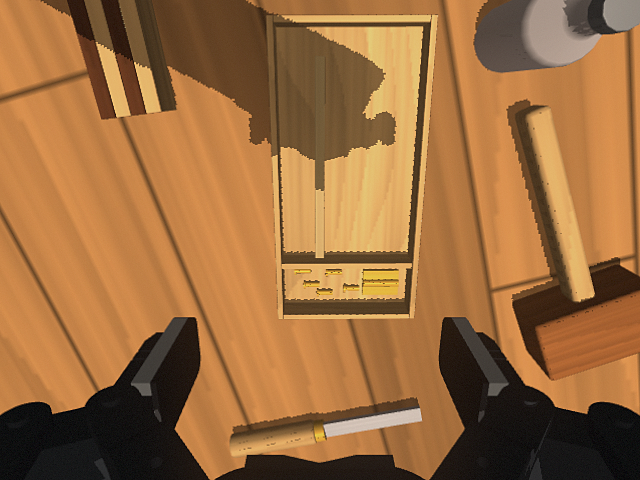

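View pics/s5c.png

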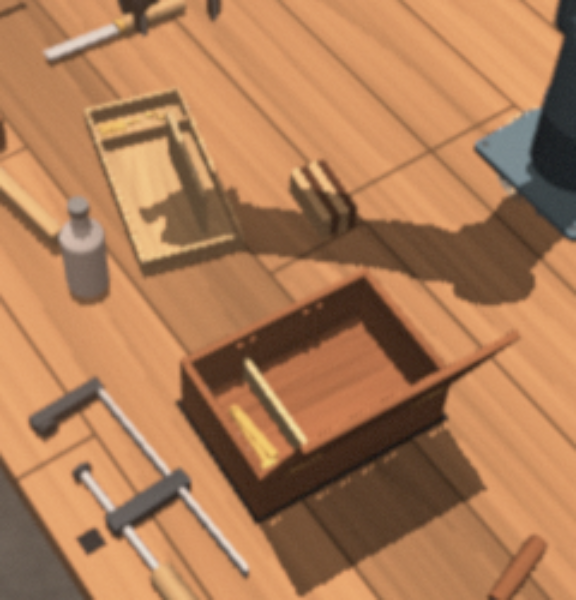

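Divider stands upright, released, inside the large compartment (wrist view, about (320,200)). Next, the lid: refine its angle first.

```bash
cat >> h.py <<'E'
def lid(th,r,off=.005,y=0):
    t=np.array([-np.cos(th),0,np.sin(th)]); n=np.array([np.sin(th),0,np.cos(th)])
    return np.array([.095,y,.108])+r*t+off*n, -t, n
def lidgoal(th,r,off=.005,y=0,dth=0):
    p,_,_=lid(th,r,off,y); _,a,n=lid(th+dth,r,off,y); return box(p),toolR(boxd(a),boxd(n))
def lidfit(c,amin=.3,amax=2.2):
    P=cloud(c).reshape(-1,3); q=(P-[B[0],B[1],0])@Rz(BTH)
    return q
E
python3 - <<'E'
from h import *
np.set_printoptions(precision=4,suppress=True)
c=np.load('top0.npy',allow_pickle=True).item()
q=lidfit(c); q=q[np.isfinite(q).all(1)]
m=(np.abs(q[:,1])<.12)&(q[:,2]>.13)&(q[:,2]<.28)&(q[:,0]>.08)&(q[:,0]<.2)
l=q[m]; k=np.polyfit(l[:,2]-.108,l[:,0]-.095,1); print(m.sum(),k, 'th',np.pi/2+np.arctan(k[0]))
th=1.92
for back in (.10,):
  print(goto(*lidgoal(th,.2+back)))
E
```

```text
2695 [ 0.3658 -0.0008] th 1.9214829631018473
[61.7415 -8.6335 -8.8627  0.2512 -0.311  -1.769 ]
```

{"op": "carry_out", "data": {
  "rows": [
    [-1,2,0,-4,0,0,0],
    [-1,5,0,-8,0.02,-0.02,-0.12],
    [-1,9,-1,-9,0.04,-0.04,-0.24],
    [-1,13,-1.5,-9,0.06,-0.06,-0.36],
    [-1,17,-2,-9,0.07,-0.08,-0.48],
    [-1,21,-2.5,-9,0.09,-0.1,-0.6],
    [-1,25,-3,-9,0.1,-0.12,-0.72],
    [-1,29,-4,-9,0.12,-0.15,-0.84],
    [-1,33,-4.5,-9,0.14,-0.17,-0.96],
    [-1,37,-5,-9,0.16,-0.19,-1.08],
    [-1,41,-5.5,-9,0.17,-0.21,-1.2],
    [-1,45,-6,-9,0.19,-0.23,-1.32],
    [-1,49,-7,-9,0.2,-0.25,-1.44],
    [-1,53,-7.5,-9,0.22,-0.27,-1.56],
    [-1,57,-8,-9,0.24,-0.29,-1.66],
    [-1,60,-8.5,-9,0.25,-0.31,-1.77],
    [-1,61.7,-8.6,-8.9,0.25,-0.31,-1.77],
    [-1,61.7,-8.6,-8.9,0.25,-0.31,-1.77],
    [-1,61.7,-8.6,-8.9,0.25,-0.31,-1.77],
    [-1,61.7,-8.6,-8.9,0.25,-0.31,-1.77]
  ]
}}

```text
time_s: 14.0
ee_pos: [0.5861, 0.322, 0.3884]
tcp_rot: [-0.082, -3.084, 0.544]
ft_force: [0.2, 0.0, -0.2]
finger_gap: 0.997
```

```bash
python3 - <<'E'
from h import *
np.set_printoptions(precision=3,suppress=True)
s=monitor.state(); print(s)
print(goto(*lidgoal(1.92,.3)));print(goto(*lidgoal(1.92,.165,.004)))
c=read_camera('wrist'); im=c['pixels'].copy()
pts=[lid(1.92,.2,o,y)[0] for y,o in [(-.14,0),(.14,0),(.14,.01),(-.14,.01)]]
uv=proj(c,box(pts));print(uv)
cv2.polylines(im,[uv.astype(np.int32)],True,(0,255,0),1); cv2.imwrite('pics/w6.png',im[...,::-1])
E
```

```text
{'time_s': 14.0, 'qpos': array([-0.778,  0.619,  0.152,  1.088,  0.179,  1.667,  0.871]), 'dq': array([ 0.004, -0.011, -0.002, -0.004, -0.001,  0.001, -0.002]), 'tau': array([ -0.896, -63.388,   3.671, -28.159,   1.102,   0.948,   0.001]), 'ee_pos': array([0.586, 0.322, 0.388]), 'tcp_rot': array([-0.082, -3.084,  0.544]), 'ft_force': array([ 0.227,  0.018, -0.236]), 'ft_torque': array([ 0.281, -0.028, -0.044]), 'finger_gap': 0.9970108263277018}
[ 0.073  0.238 -0.063  0.    -0.001 -0.002]
[ 0.065  0.138 13.437  0.    -0.001 -0.002]
[[315.921 420.898]
 [313.406 -33.   ]
 [333.581 -33.042]
 [329.995 420.868]]
```

View pics/w6.png

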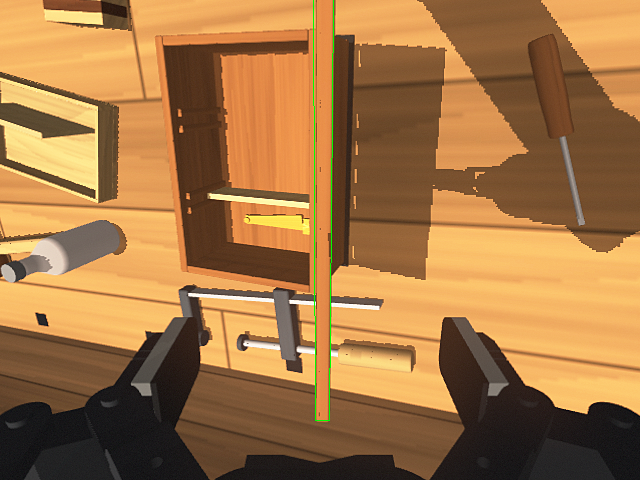

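{"op": "carry_out", "data": {
  "rows": [
    [-1,0,0.1,4,0,0,0],
    [-1,0,0.1,7.5,0,0,0],
    [-1,0,0.1,10,0,0,0],
    [-1,0,0.1,12,0,0,0],
    [-1,0,0.1,13.4,0,0,0],
    [-1,0,0.1,13.4,0,0,0],
    [-1,0,0.1,13.4,0,0,0],
    [-1,0,0.1,13.4,0,0,0],
    [1,0,0.1,13.4,0,0,0],
    [1,0,0.1,13.4,0,0,0],
    [1,0,0.1,13.4,0,0,0],
    [1,0,0.1,13.4,0,0,0],
    [1,0,0.1,13.4,0,0,0],
    [1,0,0.1,13.4,0,0,0],
    [1,0,0.1,13.4,0,0,0],
    [1,0,0.1,13.4,0,0,0]
  ],
  "force": 40
}}

```text
time_s: 15.65
ee_pos: [0.5838, 0.2779, 0.2624]
tcp_rot: [-0.082, -3.085, 0.542]
ft_force: [1.7, 2.7, -0.9]
finger_gap: 0.112
```

```bash
python3 - <<'E'
from h import *
np.set_printoptions(precision=3,suppress=True)
s=monitor.state(); print(s)
c=read_camera('wrist'); save(c,'w7')
# measured lid r & angle from TCP
q=(s['ee_pos']-[B[0],B[1],0])@Rz(BTH); print(q)
v=q-[.095,0,.108]; r=np.hypot(v[0],v[2]); print(r, np.arctan2(v[2],-v[0]))
R0=Ro.from_rotvec(s['tcp_rot']).as_matrix(); a=Rz(BTH).T@R0[:,2]; print('tool tilt th',np.arctan2(-a[2],a[0]),a)
# rigid rotation about hinge from current pose: axis box y, from th0 to th
hp=box([.095,0,.108]); ax=boxd([0,1,0])
for d in np.radians([-5,-10,-15,-20,-25,-30,-35,-40,-45,-50]):
  # th decrease rotates lid t from (-cos, sin): sign check
  Q=Ro.from_rotvec(ax*d).as_matrix()
  print(np.degrees(d), goto(hp+Q@(s['ee_pos']-hp),Q@R0,s), (Q@(s['ee_pos']-hp)+hp))
E
```

```text
{'time_s': 15.65, 'qpos': array([-0.739,  0.633,  0.144,  1.357,  0.19 ,  1.378,  0.847]), 'dq': array([-0.001, -0.001, -0.   ,  0.001,  0.   ,  0.   , -0.   ]), 'tau': array([  0.877, -63.195,   5.252, -25.297,   1.764,   1.766,   0.155]), 'ee_pos': array([0.584, 0.278, 0.262]), 'tcp_rot': array([-0.082, -3.085,  0.542]), 'ft_force': array([ 1.717,  2.693, -0.869]), 'ft_torque': array([ 1.073, -0.2  , -0.073]), 'finger_gap': 0.11162825982631064}
[ 0.156 -0.001  0.262]
0.16590957006857798 1.9455342290452453
tool tilt th 1.9184782833854785 [-0.341 -0.    -0.94 ]
-5.0 [-0.002 -1.447  0.024 -0.087  0.     0.   ] [0.583 0.264 0.267]
-10.0 [-0.004 -2.887  0.174 -0.175  0.     0.   ] [0.582 0.25  0.271]
-14.999999999999998 [-0.006 -4.308  0.449 -0.262  0.     0.   ] [0.582 0.236 0.273]
-20.0 [-0.008 -5.699  0.847 -0.349  0.001  0.   ] [0.581 0.221 0.274]
-25.0 [-0.01  -7.051  1.364 -0.436  0.001  0.   ] [0.58  0.207 0.274]
-29.999999999999996 [-0.012 -8.353  1.998 -0.524  0.001  0.   ] [0.579 0.193 0.272]
-35.0 [-0.014 -9.594  2.742 -0.611  0.001  0.   ] [0.579 0.178 0.269]
-40.0 [ -0.015 -10.766   3.592  -0.698   0.001   0.   ] [0.578 0.165 0.265]
-45.0 [ -0.017 -11.859   4.54   -0.785   0.001   0.   ] [0.577 0.151 0.26 ]
-50.0 [ -0.018 -12.865   5.581  -0.873   0.001   0.   ] [0.577 0.138 0.254]
```

View pics/w7.png

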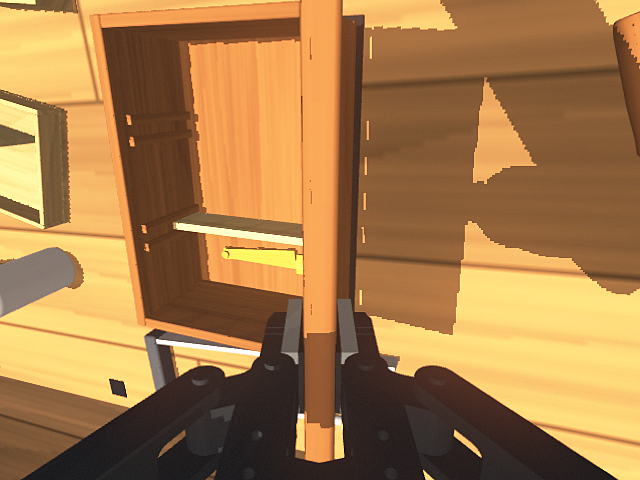

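{"op": "carry_out", "data": {
  "rows": [
    [1,0,-0.36,0,-0.022,0,0],
    [1,0,-0.72,0,-0.044,0,0],
    [1,0,-1.45,0.02,-0.087,0,0],
    [1,0,-2.17,0.08,-0.131,0,0],
    [1,0,-2.89,0.17,-0.175,0,0],
    [1,0,-3.6,0.3,-0.218,0,0],
    [1,0,-4.31,0.45,-0.262,0,0],
    [1,0,-5.01,0.63,-0.305,0,0],
    [1,0,-5.7,0.85,-0.349,0,0],
    [1,0,-6.38,1.09,-0.393,0,0],
    [1,0,-7.05,1.36,-0.436,0,0],
    [1,0,-7.05,1.36,-0.436,0,0],
    [1,0,-7.05,1.36,-0.436,0,0],
    [1,0,-7.05,1.36,-0.436,0,0]
  ]
}}

```text
time_s: 17.1
ee_pos: [0.5798, 0.2073, 0.2735]
tcp_rot: [0.082, 3.135, 0.137]
ft_force: [0.6, 2.4, -3.0]
finger_gap: 0.111
```

```bash
cat > st.py <<'E'
from h import *
np.set_printoptions(precision=3,suppress=True)
s=monitor.state(); print({k:s[k] for k in ['time_s','qpos','ft_force','ft_torque','finger_gap']})
q=(s['ee_pos']-[B[0],B[1],0])@Rz(BTH)
v=q-[.095,0,.108]; r=np.hypot(v[0],v[2]); print('r',r,'th',np.degrees(np.arctan2(v[2],-v[0])))
R0=Ro.from_rotvec(s['tcp_rot']).as_matrix(); a=Rz(BTH).T@R0[:,2]; print('tilt',np.degrees(np.arctan2(-a[2],a[0])),a)
E
python3 - <<'E'
exec(open('st.py').read())
for th in [80,75,70,65,60]:
  print(th,goto(*lidgoal(np.radians(th),.166,.0045)))
E
```

```text
{'time_s': 17.1, 'qpos': array([-0.408,  0.419,  0.047,  1.622, -0.112,  1.068,  1.206]), 'ft_force': array([ 0.559,  2.358, -3.016]), 'ft_torque': array([ 0.33 , -0.317, -0.255]), 'finger_gap': 0.1110097756445796}
r 0.16581973243779002 th 86.55210391250569
tilt 85.00358943042326 [ 0.087 -0.    -0.996]
80 [ 0.034 -1.448 -0.    -0.087  0.    -0.001]
75 [ 0.033 -2.889  0.15  -0.175  0.    -0.001]
70 [ 0.032 -4.311  0.425 -0.262  0.    -0.001]
65 [ 0.031 -5.704  0.823 -0.349  0.001 -0.001]
60 [ 0.031 -7.057  1.341 -0.436  0.001 -0.001]
```

{"op": "carry_out", "data": {
  "rows": [
    [1,0,-0.36,0,-0.022,0,0],
    [1,0,-0.72,0,-0.044,0,0],
    [1,0,-1.45,0,-0.087,0,0],
    [1,0,-2.17,0.06,-0.131,0,0],
    [1,0,-2.89,0.15,-0.175,0,0],
    [1,0,-3.6,0.28,-0.218,0,0],
    [1,0,-4.31,0.42,-0.262,0,0],
    [1,0,-5.01,0.61,-0.305,0,0],
    [1,0,-5.7,0.82,-0.349,0,0],
    [1,0,-6.38,1.07,-0.393,0,0],
    [1,0,-7.05,1.34,-0.436,0,0],
    [1,0,-7.05,1.34,-0.436,0,0],
    [1,0,-7.05,1.34,-0.436,0,0],
    [1,0,-7.05,1.34,-0.436,0,0],
    [1,0,-7.05,1.34,-0.436,0,0],
    [1,0,-7.05,1.34,-0.436,0,0]
  ]
}}

```text
time_s: 18.7
ee_pos: [0.5759, 0.1385, 0.2537]
tcp_rot: [0.078, 3.021, 0.809]
ft_force: [1.8, 4.2, -7.8]
finger_gap: 0.113
```

```bash
python3 - <<'E'
exec(open('st.py').read())
for n in ['scene','top','wrist']:
  c=read_camera(n); save(c,n+'8'); np.save(n+'8.npy',c,allow_pickle=True)
  q=lidfit(c); q=q[np.isfinite(q).all(1)]
  # outer face: project near predicted face
  t=np.array([-.5,0,.866]); nn=np.array([.866,0,.5]); d=q-[.095,0,.108]
  rr=d@t; off=d@nn
  m=(np.abs(q[:,1])<.13)&(rr>.03)&(rr<.19)&(np.abs(off)<.025)
  if m.sum()>30:
    k=np.polyfit(rr[m],off[m],1); res=off[m]-np.polyval(k,rr[m]); g=abs(res)<.006; k=np.polyfit(rr[m][g],off[m][g],1)
    print(n,m.sum(),k,'th',60-np.degrees(np.arctan(k[0])))
c=np.load('scene8.npy',allow_pickle=True).item()
cv2.imwrite('pics/s8c.png',cv2.resize(c['pixels'][130:380,220:460,::-1],None,fx=2.4,fy=2.4))
E
```

```text
{'time_s': 18.7, 'qpos': array([ 0.035,  0.425, -0.083,  1.778, -0.598,  0.98 ,  1.83 ]), 'ft_force': array([ 1.791,  4.2  , -7.782]), 'ft_torque': array([-0.385, -0.457, -0.475]), 'finger_gap': 0.11272119535665934}
r 0.16567773941353567 th 61.5849198135292
tilt 60.03391942517701 [ 0.499 -0.    -0.866]
scene 4242 [-0.003  0.01 ] th 60.16141465505121
top 1620 [-0.007  0.01 ] th 60.37784283907532
wrist 1992 [-0.146  0.029] th 68.27977696064947
```

View pics/s8c.png

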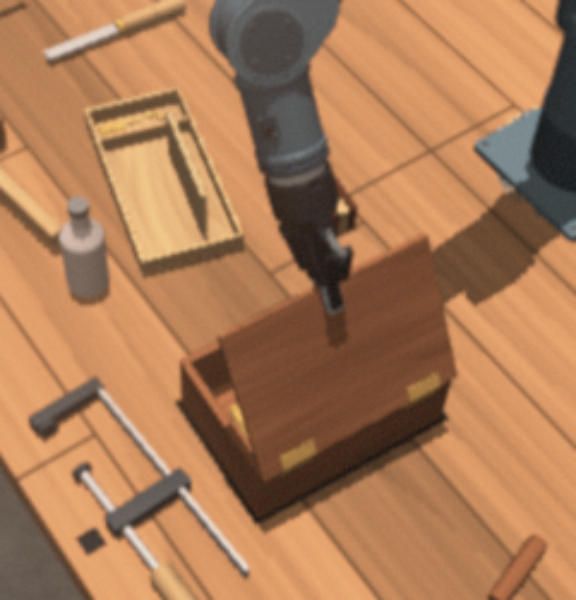

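View pics/top8.png

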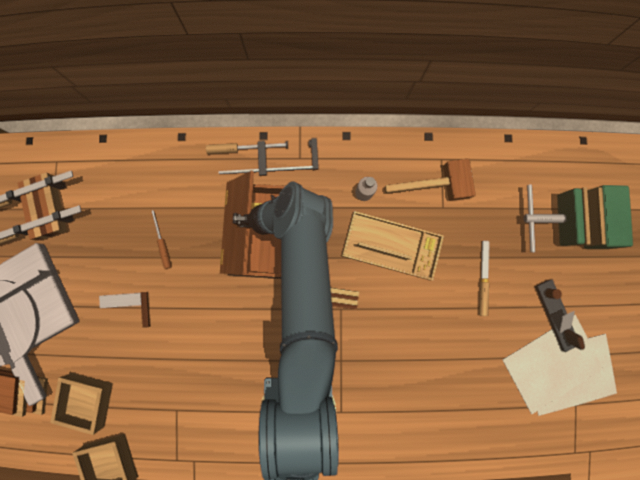

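View pics/wrist8.png

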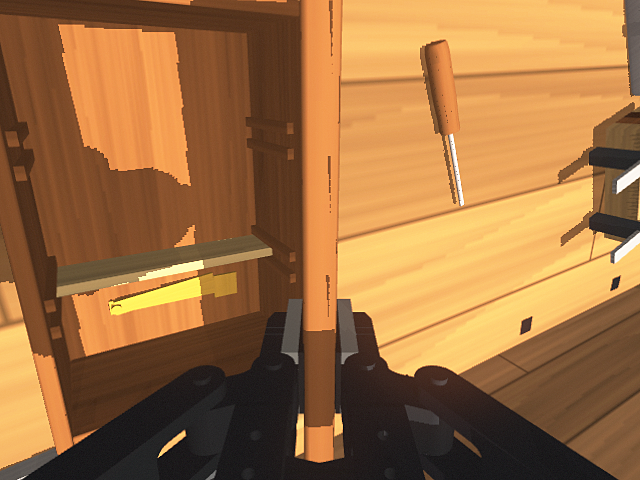

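The pictures show the lid gripped mid-edge at 60°, the divider standing in the tray at top (385,250), and the low divider still in its grooves. A last stillness check, then I hand in.

```bash
python3 - <<'E'
exec(open('st.py').read())
print(s['dq'])
if np.abs(s['dq']).max()<.02: print(workorder.finish_job())
E
```

```text
{'time_s': 18.85, 'qpos': array([ 0.035,  0.425, -0.083,  1.778, -0.598,  0.98 ,  1.83 ]), 'ft_force': array([ 1.619,  4.992, -9.048]), 'ft_torque': array([-0.409, -0.428, -0.521]), 'finger_gap': 0.11194926744920328}
r 0.1656890196180529 th 61.58527377167678
tilt 60.03207834906084 [ 0.5    0.    -0.866]
[-0.001  0.001 -0.002  0.     0.002  0.002 -0.   ]
the job is handed in; nothing more can be done
None
```

I lifted the tall divider straight out of its grooves and set it down in the tray's large compartment, where it stands upright and released. Then I gripped the lid at the middle of its free edge, brought it forward to 60° open and handed the job in at 18.85 s, still holding it.

**Lid angle:** the scene camera's depth gave 60.2°, the top camera's 60.4°, and the gripper tilt 60.0°. The wrist camera's depth gave 68.3°, which disagrees. I put that down to the fingers being in its view and did not use it; I did not check this further.

**Holding:** the arm was still and the fingers were closed on the lid, with an opening of about 9.5 mm on the 10 mm board. The last wrist force reading was about 10 N.

**Everything else:** in the last pictures the low divider was still down in its grooves, and nothing else on the bench looked moved. I judged that by eye and did not measure it.

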